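# Strip the desk organiser panel

## Task

The little organiser panel on the desk is to be taken away. First move the things standing in front of it (the tape roll, and the stamp and glue stick if they are there) onto the cork mat while the bins still hang; then take every hanging bin off its stud by sliding it up to the wide end of its keyhole and drawing it off, and put the bins in the grey tray. Leave the eraser and the pencil sharpener where they are.

Things in the scene. Friction and masses are not known exactly. Their poses are not given: they have to be found in the camera images.
- panel: fixed upright wooden panel, 260 mm wide, 12 thick, 85 high, foot behind. Origin on the desk under the middle of its thickness and width; x to its back, y along it; front face at x = -6 mm. Three steel studs stand out of the front at y = -90, 0, +90 mm, 58 mm above the desk: neck 8 mm thick, 6 long, then a head 16 mm in diameter, 4 thick, ending 16 mm before the face
- bin0_center (a point): open-topped white bin 42x42x60 mm high, 3 mm walls, ~70 g, or absent. Point: its centre, 30 mm above its underside; z up, back wall (to the panel) at +x. Hung, its underside is 8 mm above the desk; it can swing and lean a few degrees. Keyhole in the 4 mm back wall: slot 10 mm wide, its top (on the stud) 54 mm above the underside; below it an opening 22 mm square centred 28 mm above the underside
- bin1_center (a point): same kind of bin as bin0, or absent. Point: its centre, as for bin0. To free a bin, take it by its side walls (42 mm apart along its y), slide it straight up 22 mm so that the stud's head stands in the wide opening (about 3 mm of play each way), draw it along its -x at least 15 mm off the panel, then lift
- bin2_center (a point): same kind of bin as bin0, or absent. Point: its centre, as for bin0. In the tray bins may stand or lie
- monitor: fixed black monitor on a stand, back to the robot; keep hand and wrist clear of it. Origin: on the desk under its middle, axes nearly the world's. Screen: x +88 to +118 mm, y -392 to +392, z 107 to 473, so its right end hangs above and behind the panel; a thicker back box x +70, y within 210. Column: x -68 to -18, y within 46, 430 high; base plate x -136 to +114, y within 168, 11 high
- tray: grey open plastic tray, fixed, 170 (x) x 130 (y) x 24 mm high, walls and floor 4 mm, where the bins go (side by side along x there is room for three). Origin: centre of its underside, on the desk
- mat: flat cork mat, fixed, 160 (x) x 130 (y) x 3 mm, where the things from in front of the panel go. Origin: centre of its underside, on the desk
- stamp_center (a point): rubber stamp with a wooden knob handle, standing, 24 (x) x 50 (y) x 64 mm high, in front of the panel (or absent). The point is its centre, half-way up, 32 mm above its underside; z up. The knob (24 x 34 mm) is its top half, from 30 mm up; take it across its x
- glue_stick_center (a point): white glue stick with a red cap, standing, 24 mm in diameter, 88 mm high, in front of the panel (or absent). The point is its centre, half-way up; z along its length
- tape_roll_center (a point): roll of tape lying flat, 49 mm in diameter, 19 mm high, in front of the panel. The point is its centre, half-way up
- eraser: bystander: eraser, 20 x 42 x 13 mm, loose in front of the monitor foot; origin under its centre
- sharpener: bystander: pencil sharpener, 24 x 15 x 18 mm, loose behind the right end of the panel; origin under its centre
Things that resemble listed ones, but are neither listed nor needed, are in the scene too. Of the things that look like the part that bears tape_roll_center, the largest one is meant.

How it is judged:
By the outcome, as a careful person would: the job done as asked, in the order asked, and still so for the second after the job is handed in, with the robot touching nothing.
Of bin0, bin1, bin2 only 2 to 3 are there at a start; the rules pass over those that are not, and their reading is None.
Of stamp, glue_stick only 1 to 2 are there at a start; the rules pass over those that are not, and their reading is None.
At some moment in a run one of tape_roll may be knocked a few centimetres aside while the robot is not near it.
Once in a run the grip may slacken for a moment while it holds something.
It also fails if it takes over 210 s, if anything falls off the work surface, if the arm or the gripper's body presses on something with over 40 N, if the wrist force passes 120 N, or if a joint passes its speed limit or range.

## Robot

A 7-joint arm with a two-finger parallel gripper is mounted at the origin on a cart in front of the work surface, level with it; the furniture and walls round the work are solid. World frame = base frame: x ahead of the robot, y to its left, z up, the work surface at z = 0. Lengths are in m, angles in rad, forces in N, time in s.
With the tool pointing down it reaches from about 0.35 to 0.9 m from the base axis. Payload 7.2 kg.
Tool frame: the origin (TCP) lies on the mounting face of the last link; the fingertips stand ahead of it and the grasp point (between the pads) lies 163 mm ahead of it (r.tip_extent is the z of the fingertips in the tool frame, in m); z points along the fingers, y is the line along which they close (so a half turn about z gives the same grasp; the last joint's range is limited). The gripper opens to 88 mm and grips with 3 to 60 N. Pads are 20 mm wide; open, the fingers measure 115 mm over their backs; the gripper's body (75 mm by 178 mm) begins 61 mm behind the grasp point.
Start: joints at [-1.341, 0.411, -0.013, 1.596, 0.006, 1.134, -0.082], TCP at [0.183, 0.597, 0.405] pointing down, gripper open.
Joint ranges: [-2.95, 2.95], [-0.29, 1.99], [-1.47, 1.44], [0.14, 2.54], [-1.03, 4.17], [0.13, 1.85], [-2.86, 2.86]. Speed limits (rad/s): [2.39, 2.39, 3.01, 3.01, 3.14, 3.14, 3.14].

## Interface

Orientations are given as [roll, pitch, yaw] about the fixed x, y, z axes, in that order (R = Rz(yaw) Ry(pitch) Rx(roll)).
In Python, from rig import r gives the robot as it stands. The module is installed in compiled form; this text tells all that it offers.
- The arm moves only by the tool send_rows, never from a script. Its argument "increments" is one flat list of numbers, 5 for each row, row after row: the shift along the tool's x, y, z in mm, then the turn about the tool's z in degrees, then the opening, from -1 (shut) to 1 (fully open), so that 0 is half open. In form: [dx, dy, dz, twist, hand, dx, dy, dz, twist, hand, ...]. A call has 1 to 10 rows; each row shifts and turns the commanded pose from where the row before left it, along the tool's axes as they then stand; what a row does not reach is not made up. A row lasts 1/12 s, in which the tool goes at most 41.7 mm and 7.16 degrees, less where a joint would pass 70% of its speed; a pose out of reach is approached as far as the arm can. A call is refused whole if a number of a shift passes 41.7 or a number of a turn 7.16, either way. A call with a gripper value outside its range is refused whole. The fingers move at their own pace and stop on an object; the grip force is fixed at half the most. Time passes only in rows, so rows that do not move let the fingers close. It gives the time, the measured TCP pose, the force, the opening and the grip force at its end, in the units of the state.
- r.read_state(): the state, without advancing time (a new reading comes with each control period).
- r.read_camera(name): name is "scene" or "top" or "wrist"; returns the picture (384x512x3 uint8, blue, green, red); there is no depth.
- r.calibration(name): a dict with "fx", "fy", "cx", "cy" (pixels), "rvec" (rotation vector, rad) and "tvec" (3), from world to camera coordinates, as OpenCV has them; the wrist camera has in their place "hand_eye" (4x4, takes a point from camera to tool coordinates, whose origin is the TCP and whose axes are the flange's). Camera axes: x right, y down, z forward; pixel columns grow to the right and rows downward; lengths in m; the calibration is good to about 2 mm. A picture is of the moment at which its call begins: read the wrist's pose just before it. calibration takes no time and is no camera call.
- r.sign_off(): hands the job in; it is judged then, once.
The state is a dict: "time": time; "q": joint angles; "qd": joint speeds; "effort": joint torques, N m; "ee_pos": TCP position; "orientation": TCP orientation; "wrist_force": force on the tool from outside, world axes, zero at the start; "moment": the same for the moment, N m; "gripper_width": opening from 0.0 (shut) to 1.0 (fully open); "grasp_force": force on a finger pad.
Only numpy, scipy, OpenCV 4.12 (cv2) and the standard library are available. Lean on these libraries where they do the work, as an engineer would, in place of code of your own. Each camera call takes 0.05 s, during which the arm holds its last target. There are 200 camera calls.

## Working session

There is one attempt and no reset: what is moved stays moved. The work goes in short steps, Python scripts to look and compute and a tool call to move; the robot and the scene stay as the last step left them, time stands still between calls to the robot, and variables do not carry over. Pictures are saved under pics/ and viewed, at most 14 in all, crops included, and the job is handed in when it is done.

Besides the shell and the picture viewer there is one more tool, called by a JSON object that holds its "fn" and its "kwargs". send_rows: Moves the arm, as the interface text tells. Its arguments: {"type":"object","properties":{"increments":{"type":"array"}},"required":["increments"]}

```bash
mkdir -p pics
python3 - <<'E'
from rig import r
import cv2
s=r.read_state(); print(s)
for n in("scene","top"):
    cv2.imwrite(f"pics/{n}0.png",cv2.resize(r.read_camera(n),(800,600),interpolation=cv2.INTER_CUBIC)); print(n,r.calibration(n))
print(r.calibration("wrist"),r.tip_extent)
E
```

```text
{'time': 0.0, 'q': array([-1.34120572,  0.41190999, -0.01273225,  1.59704564,  0.00562038,
        1.13426877, -0.08218522]), 'qd': array([ 0.00012714,  0.0003571 , -0.00068822,  0.00032528, -0.00170175,
       -0.00036033,  0.0007569 ]), 'effort': array([ 2.93563193e-03, -5.87976873e+01,  6.43805936e-01, -2.91070801e+01,
       -5.35735209e-02,  1.86424144e-02,  1.49523821e-04]), 'ee_pos': array([0.18333207, 0.59728637, 0.40380179]), 'orientation': array([-3.14000148e+00,  1.23196194e-04,  2.84386875e+00]), 'wrist_force': array([-0.2874019 ,  0.53077749,  0.14859629]), 'moment': array([-0.03855251, -0.01035696, -0.00653592]), 'grasp_force': 0.0, 'gripper_width': 0.9974660290828531}
scene {'fx': 390.2622282875799, 'fy': 390.2622282875799, 'cx': 254.65576205311416, 'cy': 190.0540235040949, 'rvec': array([ 2.54958673, -0.54018105,  0.16759874]), 'tvec': array([-0.48631244,  0.25212578,  0.82684552])}
top {'fx': 450.93230864238956, 'fy': 450.93230864238956, 'cx': 261.6509702357159, 'cy': 188.07253598548806, 'rvec': array([ 2.33788382, -1.69809384,  0.24133893]), 'tvec': array([-0.14383585,  0.52454802,  1.21958704])}
{'fx': 331.5039666171545, 'fy': 331.5039666171545, 'cx': 250.06845650116907, 'cy': 197.4254535318765, 'hand_eye': array([[-1.06150425e-03, -9.52090300e-01, -3.05815196e-01,
         8.40170271e-02],
       [ 9.99999399e-01, -9.26793920e-04, -5.85687426e-04,
        -3.91695903e-04],
       [ 2.74199653e-04, -3.05815634e-01,  9.52090712e-01,
         2.04649735e-02],
       [ 0.00000000e+00,  0.00000000e+00,  0.00000000e+00,
         1.00000000e+00]])} 0.182
```

View pics/scene0.png

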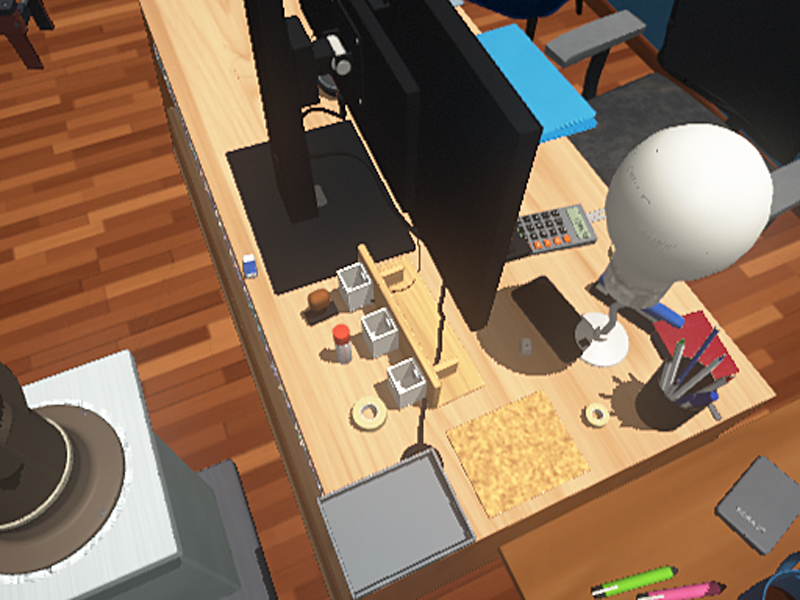

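View pics/top0.png

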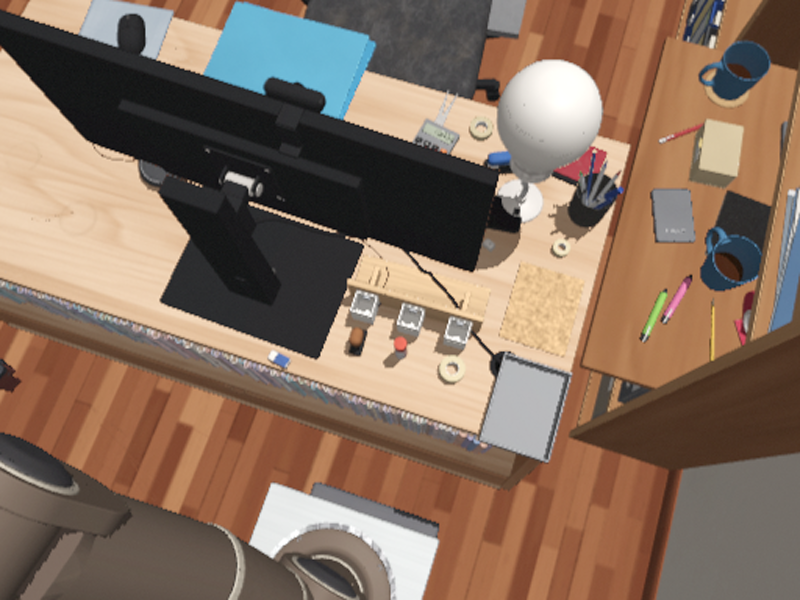

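The images show all three bins hanging, plus the stamp, glue stick and tape. In the top view, the bin rims are at about (365,305), (410,319) and (458,330). The tape is at (452,369), the glue cap at (400,344), the stamp at (357,340), the tray centre at (527,408) and the mat at (541,309).

```bash
cat > h.py <<'E'
import numpy as np, cv2
from scipy.spatial.transform import Rotation as R
from rig import r
def cam(n,st=None):
    c=r.calibration(n); K=np.array([[c['fx'],0,c['cx']],[0,c['fy'],c['cy']],[0,0,1]])
    if n=='wrist':
        st=st or r.read_state(); T=np.eye(4); T[:3,:3]=R.from_euler('xyz',st['orientation']).as_matrix(); T[:3,3]=st['ee_pos']
        M=np.linalg.inv(T@c['hand_eye'])
    else:
        M=np.eye(4); M[:3,:3]=cv2.Rodrigues(c['rvec'])[0]; M[:3,3]=c['tvec']
    return K,M
def plane(n,uv,z,s=1.5625,st=None):
    K,M=cam(n,st); d=M[:3,:3].T@np.linalg.inv(K)@np.array([(uv[0]+.5)/s-.5,(uv[1]+.5)/s-.5,1]); o=-M[:3,:3].T@M[:3,3]
    return o+d*(z-o[2])/d[2]
def proj(n,P,s=1.5625,st=None):
    K,M=cam(n,st); p=K@(M[:3,:3]@np.asarray(P,float)+M[:3,3]); return (p[:2]/p[2]+.5)*s-.5
def tri(a,b,s=1.5625,n=("top","scene")):
    Ps=[];u=[]
    for m,q in zip(n,(a,b)):
        K,M=cam(m); Ps.append(K@M[:3]); u.append((np.array(q,float)+.5)/s-.5)
    X=cv2.triangulatePoints(Ps[0],Ps[1],u[0],u[1])[:,0]; return X[:3]/X[3]
E
python3 - <<'E'
from h import *
np.set_printoptions(precision=3,suppress=True)
T=dict(tape=((452,369),.01),glue=((400,344),.088),stamp=((358,333),.055),b0=((365,305),.068),b1=((411,319),.068),b2=((459,330),.068),tray=((527,406),.015),mat=((542,308),.003),erasr=((279,359),.013),tL=((506,355),.024),tR=((570,374),.024),tBL=((481,440),.024),tBR=((546,460),.024),m1=((515,263),.003),m2=((583,276),.003),m3=((500,343),.003),m4=((566,357),.003),sharp=((488,243),.018))
S=dict(tape=((368,411),.01),glue=((341,331),.088),stamp=((319,298),.055),b0=((354,279),.068),b1=((379,326),.068),b2=((406,378),.068),mat=((518,453),.003),sharp=((527,347),.018),penL=((362,247),.085),penR=((434,400),.085))
for k,(p,z) in T.items(): print("top",k,plane("top",p,z)[:2], plane("scene",*S[k])[:2] if k in S else "")
print(plane("scene",*S['penL']),plane("scene",*S['penR']))
print("scr low right",tri((474,270),(477,332)), "mon upper right", tri((497,170),(541,128)))
E
```

```text
top tape [ 0.448 -0.09 ] [ 0.446 -0.089]
top glue [0.447 0.011] [0.447 0.007]
top stamp [0.449 0.094] [0.442 0.09 ]
top b0 [0.501 0.097] [0.5   0.093]
top b1 [0.502 0.008] [0.503 0.003]
top b2 [ 0.509 -0.081] [ 0.505 -0.087]
top tray [ 0.423 -0.242] 
top mat [ 0.617 -0.22 ] [ 0.614 -0.228]
top erasr [0.365 0.226] 
top tL [ 0.501 -0.178] 
top tR [ 0.503 -0.301] 
top tBL [ 0.337 -0.178] 
top tBR [ 0.339 -0.298] 
top m1 [ 0.69  -0.146] 
top m2 [ 0.705 -0.28 ] 
top m3 [ 0.525 -0.162] 
top m4 [ 0.538 -0.289] 
top sharp [ 0.708 -0.084] [ 0.704 -0.095]
[0.53  0.131 0.085] [ 0.522 -0.137  0.085]
scr low right [ 0.618 -0.075  0.098] mon upper right [ 0.634 -0.072  0.463]
```

Triangulated positions agree between the views to a few mm, and the panel yaw is close to 0. I'll turn the tool to yaw π, so tool x = −world x and tool y = +world y, then go in front of the panel.

{"fn": "send_rows", "kwargs": {"increments": [0,0,0,-5.7,0.4,0,0,0,-5.7,0.4,0,0,0,-5.7,0.4]}}

```text
time: 0.35
ee_pos: [0.1833, 0.5974, 0.4041]
orientation: [-3.141, -0.0, -3.136]
wrist_force: [0.4, -0.3, 0.2]
gripper_width: 0.813
grasp_force: 0.0
```

{"fn": "send_rows", "kwargs": {"increments": [-10,-28,0,0,0.4,-10,-28,0,0,0.4,-10,-28,0,0,0.4,-10,-28,0,0,0.4,-10,-28,0,0,0.4,-10,-28,0,0,0.4,-10,-28,0,0,0.4,-10,-28,0,0,0.4,-10,-28,0,0,0.4,-10,-28,0,0,0.4]}}

```text
time: 1.18
ee_pos: [0.2838, 0.316, 0.4044]
orientation: [-3.141, -0.0, -3.141]
wrist_force: [0.6, -0.1, 0.4]
gripper_width: 0.701
grasp_force: 0.0
```

{"fn": "send_rows", "kwargs": {"increments": [-10,-28,0,0,0.4,-10,-28,0,0,0.4,-10,-28,0,0,0.4,-10,-28,0,0,0.4,-10,-28,0,0,0.4,-10,-28,0,0,0.4,-10,-28,0,0,0.4,-10,-28,0,0,0.4,-10,-28,0,0,0.4,-10,-28,0,0,0.4]}}

```text
time: 2.02
ee_pos: [0.3838, 0.0361, 0.4046]
orientation: [3.141, 0.0, -3.141]
wrist_force: [0.8, -0.1, 1.1]
gripper_width: 0.701
grasp_force: 0.0
```

{"fn": "send_rows", "kwargs": {"increments": [0,0,0,0,0.4,0,0,0,0,0.4]}}

```text
time: 2.18
ee_pos: [0.3838, 0.0366, 0.4045]
orientation: [3.141, -0.0, 3.139]
wrist_force: [0.2, 0.4, -1.2]
gripper_width: 0.697
grasp_force: 0.0
```

Run:
```python
from h import *
s=r.read_state(); print(s['ee_pos'],s['orientation'],s['gripper_width'])
cv2.imwrite("pics/w1.png",cv2.resize(r.read_camera("wrist"),(800,600),interpolation=cv2.INTER_CUBIC))
```

```text
[0.383826   0.03658741 0.4045451 ] [ 3.14149840e+00 -2.19412960e-04  3.13878863e+00] 0.6971261083553041
```

View pics/w1.png

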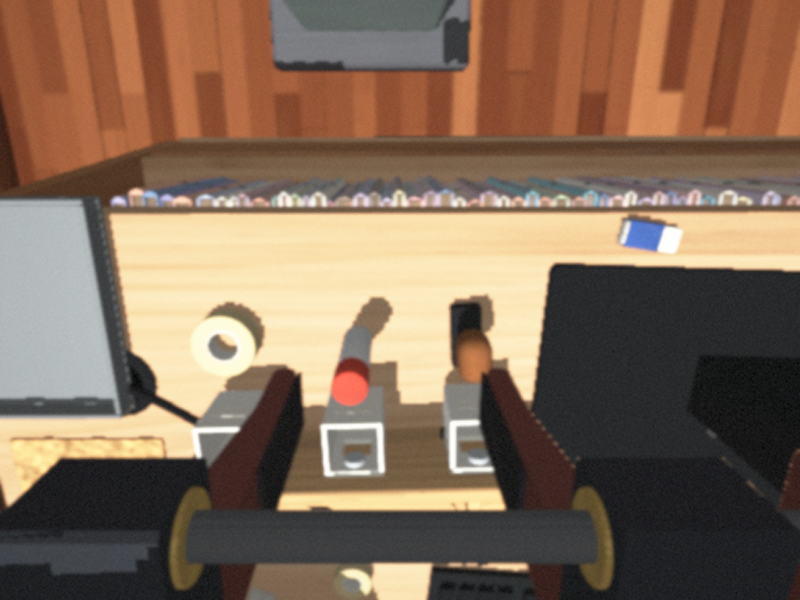

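The wrist view shows the tape at (225,345), the glue cap at (351,382) and the stamp knob at (474,345). The stamp's base is narrow along world y, so it is yawed about 90° and the y grip is right. The bin1 rim spans (323..383, 420..473) and bin0's left rim is at (446,421..470).

Run:
```python
from h import *
np.set_printoptions(precision=4,suppress=True)
for k,p,z in (("tape",(224,345),.019),("glue",(351,383),.088),("stamp",(474,352),.058),("sbaseTL",(451,304),.03),("sbaseTR",(481,303),.03),("b1",(353,447),.068),("b1fl",(322,423),.068),("b1fr",(383,418),.068),("b1bl",(326,475),.068),("b1br",(384,472),.068),("b0fl",(444,420),.068),("b0bl",(449,470),.068),("b2fl",(194,430),.068),("b2bl",(203,460),.068)):
    print(k,plane("wrist",p,z)[:2])
```

```text
tape [ 0.445  -0.0895]
glue [0.4433 0.0118]
stamp [0.4349 0.0934]
sbaseTL [0.4094 0.08  ]
sbaseTR [0.4087 0.1014]
b1 [0.5024 0.0102]
b1fl [ 0.4834 -0.0107]
b1fr [0.4796 0.0314]
b1bl [ 0.5253 -0.0096]
b1br [0.5229 0.0318]
b0fl [0.4812 0.0734]
b0bl [0.5213 0.0781]
b2fl [ 0.4887 -0.0996]
b2bl [ 0.5128 -0.0961]
```

{"fn": "send_rows", "kwargs": {"increments": [-20,-8.5,0,0,0.4,-21,-9,0,0,0.4,-20,-9,0,0,0.4,0,0,24,0,0.4,0,0,24,0,0.4,0,0,24,0,0.4,0,0,24,0,0.4,0,0,24,0,0.4,0,0,24,0,0.4]}}

```text
time: 2.98
ee_pos: [0.4444, 0.0129, 0.2593]
orientation: [3.141, -0.0, -3.139]
wrist_force: [-0.5, 0.5, -0.5]
gripper_width: 0.7
grasp_force: 0.0
```

{"fn": "send_rows", "kwargs": {"increments": [0,0,22,0,0.4,0,0,20,0,0.4,0,0,0,0,-1,0,0,0,0,-1,0,0,0,0,-1,0,0,0,0,-1,0,0,0,0,-1,0,0,0,0,-1]}}

```text
time: 3.65
ee_pos: [0.4451, 0.0113, 0.2196]
orientation: [3.141, 0.002, -3.141]
wrist_force: [0.2, -0.0, 1.1]
gripper_width: 0.284
grasp_force: 0.0
```

{"fn": "send_rows", "kwargs": {"increments": [0,0,0,0,-1,0,0,0,0,-1,0,0,-20,0,-1,0,0,-20,0,-1,0,0,-20,0,-1,0,0,-20,0,-1,0,0,-20,0,-1]}}

```text
time: 4.23
ee_pos: [0.4445, 0.011, 0.3197]
orientation: [-3.142, -0.0, -3.141]
wrist_force: [0.4, 0.5, -0.8]
gripper_width: 0.265
grasp_force: 30.0
```

Run:
```python
from h import *
print("lamp head",tri((549,108),(690,197)),"edge near",tri((547,170),(625,265)),"base",plane("top",(520,202),.01),plane("scene",(602,337),.01))
print("pens",tri((597,155),(680,350)))
s=r.read_state(); print(s['grasp_force'],s['gripper_width'])
```

```text
lamp head [ 0.83641128 -0.11532112  0.32307692] edge near [ 0.7528591  -0.14183184  0.27528288] base [ 0.81578748 -0.12023919  0.01      ] [ 0.822259   -0.12400412  0.01      ]
pens [ 0.86458746 -0.22278954  0.13889785]
29.99880018644035 0.2645461065768843
```

{"fn": "send_rows", "kwargs": {"increments": [0,-10,0,0,-1,0,-20,0,0,-1,0,-25,0,0,-1,0,-30,0,0,-1,0,-30,0,0,-1,0,-30,0,0,-1,0,-30,0,0,-1,0,-30,0,0,-1,0,-15,0,0,-1,0,-10,0,0,-1]}}

```text
time: 5.07
ee_pos: [0.444, -0.2215, 0.318]
orientation: [-3.141, -0.001, 3.139]
wrist_force: [0.3, -0.5, -0.7]
gripper_width: 0.265
grasp_force: 30.0
```

{"fn": "send_rows", "kwargs": {"increments": [-12,0,0,0,-1,-25,0,0,0,-1,-30,0,0,0,-1,-30,0,0,0,-1,-30,0,0,0,-1,-30,0,0,0,-1,-30,0,0,0,-1,-20,0,0,0,-1,-10,0,0,0,-1,0,0,0,0,-1]}}

```text
time: 5.9
ee_pos: [0.6647, -0.2158, 0.3169]
orientation: [3.14, -0.0, -3.137]
wrist_force: [0.6, 0.2, -0.2]
gripper_width: 0.263
grasp_force: 30.0
```

Run:
```python
from h import *
s=r.read_state(); print(s['ee_pos'],s['orientation'],s['gripper_width'],s['grasp_force'])
cv2.imwrite("pics/t2.png",cv2.resize(r.read_camera("top")[130:330,200:420],(800,600*200*512//384//220 if 0 else 727))[:600]) 
cv2.imwrite("pics/w2.png",cv2.resize(r.read_camera("wrist"),(800,600),interpolation=cv2.INTER_CUBIC))
```

```text
[ 0.66465331 -0.21576746  0.31693695] [ 3.14042779e+00 -3.60326870e-04 -3.13683011e+00] 0.2629905757192739 29.99918097630143
```

View pics/w2.png

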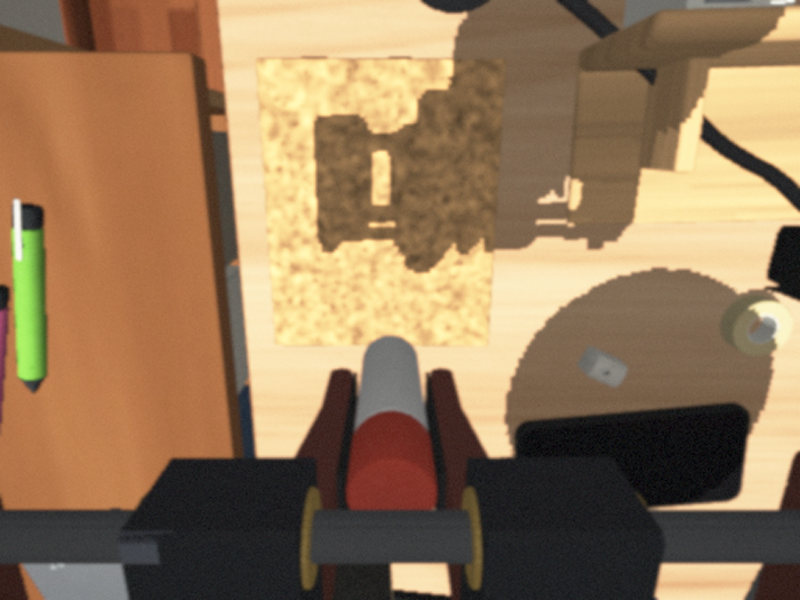

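The mat's corners are at (257,58), (505,60), (490,345) and (275,345). The glue is held well.

Run:
```python
from h import *
np.set_printoptions(precision=4,suppress=True)
P=[plane("wrist",p,.003)[:2] for p in ((257,58),(505,60),(490,345),(275,345))]
print(P,np.mean(P,0))
```

```text
[array([ 0.536 , -0.2872]), array([ 0.5368, -0.1591]), array([ 0.695 , -0.1575]), array([ 0.6951, -0.2886])] [ 0.6157 -0.2231]
```

{"fn": "send_rows", "kwargs": {"increments": [0,-5,20,0,-1,0,0,25,0,-1,0,0,22,0,-1,0,0,15,0,-1,0,0,9,0,-1,0,0,3,0,-1,0,0,0,0,-1,0,0,0,0,-1]}}

```text
time: 6.67
ee_pos: [0.6622, -0.2239, 0.2257]
orientation: [-3.141, 0.001, -3.141]
wrist_force: [-0.4, -0.5, -0.1]
gripper_width: 0.264
grasp_force: 30.0
```

{"fn": "send_rows", "kwargs": {"increments": [0,0,2.5,0,-1,0,0,0,0,-1,0,0,0,0,-0.1,0,0,0,0,-0.1,0,0,0,0,-0.1,0,0,-15,0,-0.1,0,0,-25,0,-0.1,0,0,-30,0,-0.1,0,0,-30,0,-0.1,0,0,0,0,-0.1]}}

```text
time: 7.5
ee_pos: [0.6633, -0.225, 0.3302]
orientation: [-3.139, 0.01, -3.141]
wrist_force: [-0.3, -1.1, 1.1]
gripper_width: 0.45
grasp_force: 0.0
```

{"fn": "send_rows", "kwargs": {"increments": [20,0,0,0,-0.1,30,0,0,0,-0.1,30,0,0,0,-0.1,30,0,0,0,-0.1,30,0,0,0,-0.1,30,0,0,0,-0.1,30,0,0,0,-0.1,28,0,0,0,-0.1,0,0,0,0,-0.1]}}

```text
time: 8.25
ee_pos: [0.429, -0.2248, 0.3228]
orientation: [3.14, -0.001, 3.138]
wrist_force: [-0.4, 0.1, 0.1]
gripper_width: 0.452
grasp_force: 0.0
```

{"fn": "send_rows", "kwargs": {"increments": [0,15,0,0,-0.1,0,30,0,0,-0.1,0,35,0,0,-0.1,0,35,0,0,-0.1,0,35,0,0,-0.1,0,35,0,0,-0.1,0,35,0,0,-0.1,0,35,0,0,-0.1,0,35,0,0,-0.1,0,25,0,0,-0.1]}}

```text
time: 9.08
ee_pos: [0.434, 0.0944, 0.3232]
orientation: [3.14, 0.002, -3.139]
wrist_force: [0.2, -0.3, -0.1]
gripper_width: 0.454
grasp_force: 0.0
```

{"fn": "send_rows", "kwargs": {"increments": [0,0,0,0,-0.1,0,0,0,0,-0.1]}}

```text
time: 9.25
ee_pos: [0.4341, 0.0925, 0.3228]
orientation: [3.141, 0.001, -3.138]
wrist_force: [-0.2, -0.1, 0.1]
gripper_width: 0.452
grasp_force: 0.0
```

Run:
```python
from h import *
s=r.read_state(); print(s['ee_pos'],s['orientation'],s['gripper_width'],s['grasp_force'])
a=r.read_camera("wrist");b=r.read_camera("top")[100:340,170:490]
cv2.imwrite("pics/w3.png",np.vstack([a[:, :],cv2.resize(b,(512,384))])[:,:][:768].repeat(1,0)) 
m=np.hstack([cv2.resize(a,(400,300),interpolation=cv2.INTER_AREA),cv2.resize(b,(400,300))]);cv2.imwrite("pics/w3.png",a);cv2.imwrite("pics/t3.png",cv2.resize(b,(800,600)))
```

```text
[0.43412577 0.09251984 0.32280594] [ 3.14105512e+00  1.10629518e-03 -3.13769899e+00] 0.45242415983682127 0.0
```

View pics/w3.png

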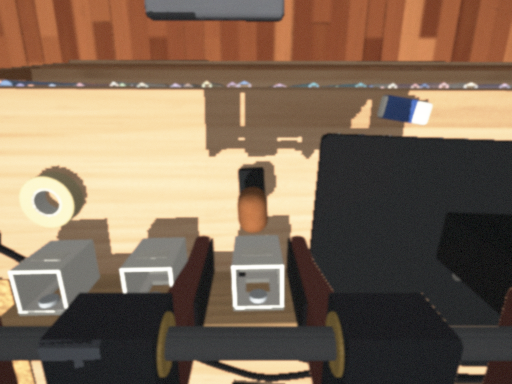

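The stamp is directly ahead, with its knob centre line at column 253 and its base front at row 167. The bin0 rim spans 232..284 × 266..308.

Run:
```python
from h import *
np.set_printoptions(precision=4,suppress=True)
for k,p,z in (("bl",(239,167),.03),("br",(264,167),.03),("knobL",(239,211),.047),("knobR",(267,211),.047),("b0",(232,267),.068),("",(283,265),.068),("",(234,310),.068),("",(285,306),.068),("b1fl",(121,270),.068),("b1fr",(175,269),.068),("b2fl",(9,273),.068),("b2fr",(67,270),.068),("b2bl",(20,313),.068),("tape",(47,201),.019)):
    print(k,plane("wrist",p,z,1)[:2])
```

```text
bl [0.4107 0.0805]
br [0.4107 0.1014]
knobL [0.4437 0.0806]
knobR [0.4437 0.1036]
b0 [0.4834 0.0753]
 [0.4816 0.1158]
 [0.5237 0.0762]
 [0.5198 0.1186]
b1fl [ 0.486  -0.0134]
b1fr [0.4851 0.0298]
b2fl [ 0.4886 -0.1034]
b2fr [ 0.4859 -0.0565]
b2bl [ 0.5265 -0.1027]
tape [ 0.4442 -0.0931]
```

{"fn": "send_rows", "kwargs": {"increments": [-1.5,-1,25,0,-0.1,0,0,30,0,-0.1,0,0,28,0,-0.1,0,0,20,0,-0.1,0,0,8,0,-0.1,0,0,0,0,-1,0,0,0,0,-1,0,0,0,0,-1,0,0,0,0,-1,0,0,0,0,-1]}}

```text
time: 10.18
ee_pos: [0.4356, 0.0902, 0.2122]
orientation: [3.141, 0.002, -3.141]
wrist_force: [0.1, 0.3, -1.0]
gripper_width: 0.275
grasp_force: 29.6
```

{"fn": "send_rows", "kwargs": {"increments": [0,0,0,0,-1,0,0,0,0,-1,0,0,0,0,-1]}}

```text
time: 10.43
ee_pos: [0.4356, 0.0904, 0.2119]
orientation: [3.141, 0.001, -3.141]
wrist_force: [-1.2, -0.0, 7.2]
gripper_width: 0.274
grasp_force: 29.6
```

{"fn": "send_rows", "kwargs": {"increments": [0,0,-15,0,-1,0,0,-25,0,-1,0,0,-25,0,-1,0,0,-25,0,-1,0,0,-12,0,-1]}}

```text
time: 10.85
ee_pos: [0.4357, 0.0901, 0.3158]
orientation: [3.14, 0.003, -3.141]
wrist_force: [0.3, 0.2, -0.3]
gripper_width: 0.278
grasp_force: 29.6
```

{"fn": "send_rows", "kwargs": {"increments": [0,-15,0,0,-1,0,-30,0,0,-1,0,-35,0,0,-1,0,-35,0,0,-1,0,-35,0,0,-1,0,-35,0,0,-1,0,-35,0,0,-1,0,-35,0,0,-1,0,-35,0,0,-1,0,-25,0,0,-1]}}

```text
time: 11.68
ee_pos: [0.4348, -0.2277, 0.3135]
orientation: [-3.141, 0.001, 3.141]
wrist_force: [-0.5, -0.1, -0.3]
gripper_width: 0.267
grasp_force: 29.6
```

{"fn": "send_rows", "kwargs": {"increments": [-12,0,0,0,-1,-25,0,0,0,-1,-30,0,0,0,-1,-30,0,0,0,-1,-30,0,0,0,-1,-25,0,0,0,-1,-16,0,0,0,-1,-8,0,0,0,-1,0,0,0,0,-1,0,0,0,0,-1]}}

```text
time: 12.52
ee_pos: [0.6108, -0.2245, 0.3127]
orientation: [3.141, -0.001, -3.141]
wrist_force: [-0.3, -0.4, -0.2]
gripper_width: 0.275
grasp_force: 29.6
```

{"fn": "send_rows", "kwargs": {"increments": [0,0,20,0,-1,0,0,25,0,-1,0,0,25,0,-1,0,0,15,0,-1,0,0,8,0,-1,0,0,2,0,-1,0,0,0,0,-1,0,0,0,0,-1]}}

```text
time: 13.18
ee_pos: [0.6115, -0.2251, 0.2194]
orientation: [-3.141, 0.001, -3.141]
wrist_force: [0.1, -0.5, -0.0]
gripper_width: 0.271
grasp_force: 29.6
```

Run:
```python
from h import *
s=r.read_state(); print(s['ee_pos'],s['gripper_width'],s['grasp_force'],s['wrist_force'])
a=r.read_camera("wrist");cv2.imwrite("pics/w4.png",a)
```

```text
[ 0.61149085 -0.2251255   0.21940033] 0.2705051983422173 29.64318139187526 [ 0.11617831 -0.46357833 -0.00092096]
```

View pics/w4.png

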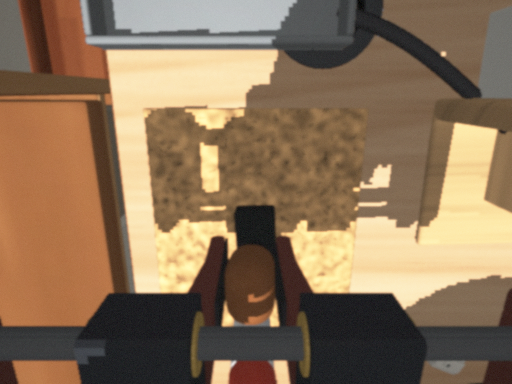

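The stamp is held upright over the mat, with the glue standing behind it. I'll set it down.

{"fn": "send_rows", "kwargs": {"increments": [0,0,3,0,-1,0,0,1.2,0,-1,0,0,0,0,-1,0,0,0,0,-1]}}

```text
time: 13.57
ee_pos: [0.6118, -0.2249, 0.215]
orientation: [-3.141, 0.002, -3.141]
wrist_force: [-0.6, 0.0, 5.3]
gripper_width: 0.276
grasp_force: 29.7
```

{"fn": "send_rows", "kwargs": {"increments": [0,0,0,0,-0.1,0,0,0,0,-0.1,0,0,0,0,-0.1,0,0,-10,0,-0.1,0,0,-25,0,-0.1,0,0,-30,0,-0.1,0,0,-30,0,0.5,0,0,-10,0,0.5]}}

```text
time: 14.23
ee_pos: [0.6122, -0.2257, 0.3241]
orientation: [-3.14, 0.006, -3.141]
wrist_force: [0.9, -0.8, -0.2]
gripper_width: 0.569
grasp_force: 0.0
```

{"fn": "send_rows", "kwargs": {"increments": [20,0,0,0,0.5,30,0,0,0,0.5,30,0,0,0,0.5,30,0,0,0,0.5,30,0,0,0,0.5,20,0,0,0,0.5,5,15,0,0,0.5,0,35,0,0,0.5,0,35,0,0,0.5,0,30,0,0,0.5]}}

```text
time: 15.07
ee_pos: [0.4459, -0.1084, 0.3193]
orientation: [3.141, 0.0, 3.141]
wrist_force: [1.0, -0.7, -0.3]
gripper_width: 0.752
grasp_force: 0.0
```

{"fn": "send_rows", "kwargs": {"increments": [0,18,0,0,0.5,0,0,0,0,0.5,0,0,0,0,0.5]}}

```text
time: 15.32
ee_pos: [0.4464, -0.0912, 0.3192]
orientation: [3.141, 0.0, -3.138]
wrist_force: [-0.2, 0.2, -0.4]
gripper_width: 0.749
grasp_force: 0.0
```

Run:
```python
from h import *
s=r.read_state(); print(s['ee_pos'],s['orientation'],s['gripper_width'])
a=r.read_camera("wrist");cv2.imwrite("pics/w5.png",a)
b=r.read_camera("top")[120:312,200:456];cv2.imwrite("pics/t5.png",cv2.resize(b,(800,600),interpolation=cv2.INTER_CUBIC))
```

```text
[ 0.44640817 -0.09122872  0.31923929] [ 3.14135884e+00  4.85188948e-04 -3.13849787e+00] 0.7491121231192633
```

View pics/w5.png

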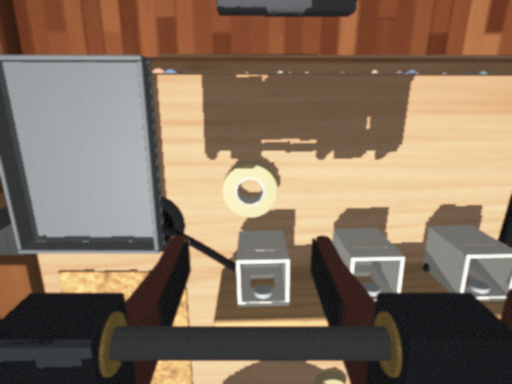

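The tape is in place at about (250,190), and bin2's rim spans 237..290 × 264..304. The tray is at the left.

Run:
```python
from h import *
np.set_printoptions(precision=4,suppress=True)
for k,p,z in (("tape",(250,191),.019),("L",(223,190),.019),("R",(277,190),.019),("F",(250,165),.019),("B",(250,217),.019),("b2",(237,264),.068),("",(290,262),.068),("",(237,304),.068),("",(290,302),.068),("tray",(0,58),.024),("",(141,55),.024),("",(19,252),.024),("",(163,250),.024)):
    print(k,plane("wrist",p,z,1)[:2])
```

```text
tape [ 0.4463 -0.0937]
L [ 0.4453 -0.1175]
R [ 0.4454 -0.07  ]
F [ 0.4229 -0.0937]
B [ 0.4708 -0.0938]
b2 [ 0.4911 -0.1039]
 [ 0.4894 -0.0626]
 [ 0.5277 -0.1044]
 [ 0.5259 -0.0613]
tray [ 0.338  -0.2853]
 [ 0.336  -0.1769]
 [ 0.5031 -0.3062]
 [ 0.5012 -0.1736]
```

View pics/t5.png

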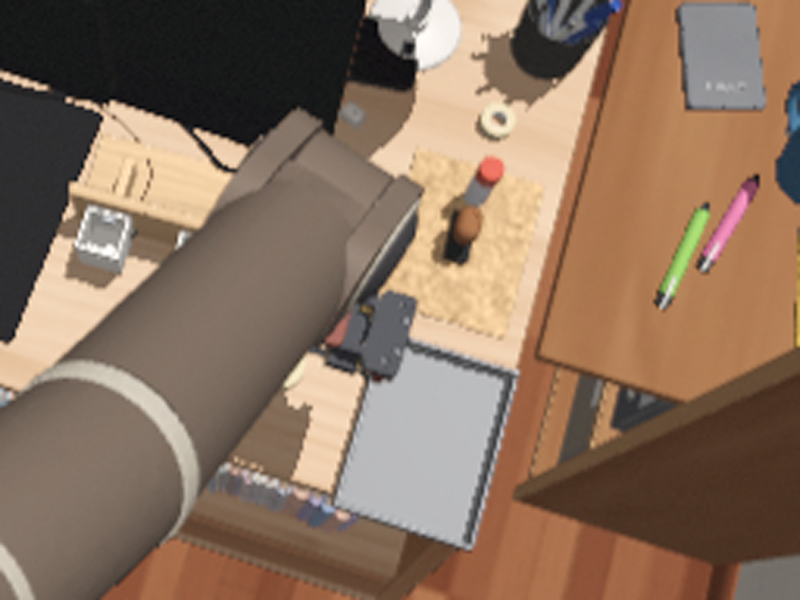

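Stamp and glue stand on the mat. Next is the tape, with the fingertips about 4 mm above the desk.

{"fn": "send_rows", "kwargs": {"increments": [0,-2.3,20,0,0.5,0,0,30,0,0.5,0,0,30,0,0.5,0,0,25,0,0.5,0,0,15,0,0.5,0,0,9,0,0.5,0,0,4,0,0.5,0,0,0,0,0.5]}}

```text
time: 16.08
ee_pos: [0.4463, -0.0951, 0.1856]
orientation: [-3.141, -0.001, 3.141]
wrist_force: [0.5, 0.5, 0.8]
gripper_width: 0.751
grasp_force: 0.0
```

{"fn": "send_rows", "kwargs": {"increments": [0,0,0,0,-1,0,0,0,0,-1,0,0,0,0,-1,0,0,0,0,-1,0,0,0,0,-1,0,0,0,0,-1]}}

```text
time: 16.58
ee_pos: [0.4468, -0.0942, 0.1868]
orientation: [3.141, 0.002, -3.141]
wrist_force: [-1.5, -0.6, 7.2]
gripper_width: 0.547
grasp_force: 30.0
```

Run:
```python
from h import *
print(tri((584,368),(500,548)),tri((668,39),(739,439)))
```

```text
[ 0.53020303 -0.32680283 -0.0021379 ] [ 0.66126981 -0.28347672  0.62836101]
```

{"fn": "send_rows", "kwargs": {"increments": [0,0,-15,0,-1,0,0,-25,0,-1,0,0,-25,0,-1,0,0,-25,0,-1,0,0,-10,0,-1]}}

```text
time: 17.0
ee_pos: [0.4469, -0.0944, 0.2887]
orientation: [3.141, 0.004, -3.141]
wrist_force: [1.0, 0.1, -0.2]
gripper_width: 0.546
grasp_force: 30.0
```

{"fn": "send_rows", "kwargs": {"increments": [0,-15,0,0,-1,0,-30,0,0,-1,0,-30,0,0,-1,0,-30,0,0,-1,0,-30,0,0,-1,0,-20,0,0,-1,0,-5,0,0,-1,-20,0,0,0,-1,-30,0,0,0,-1,-30,0,0,0,-1]}}

```text
time: 17.83
ee_pos: [0.527, -0.2534, 0.2856]
orientation: [3.14, -0.0, 3.142]
wrist_force: [0.4, -0.4, -0.7]
gripper_width: 0.547
grasp_force: 30.0
```

{"fn": "send_rows", "kwargs": {"increments": [-25,0,0,0,-1,-13,0,0,0,-1,0,0,0,0,-1,0,0,20,0,-1,0,0,25,0,-1,0,0,20,0,-1,0,0,15,0,-1,0,0,10,0,-1,0,0,0,0,-1,0,0,0,0,-1]}}

```text
time: 18.67
ee_pos: [0.564, -0.2539, 0.1959]
orientation: [3.141, -0.001, -3.141]
wrist_force: [0.6, 0.3, 0.5]
gripper_width: 0.545
grasp_force: 30.0
```

{"fn": "send_rows", "kwargs": {"increments": [0,0,4,0,-1,0,0,1.8,0,-1,0,0,0,0,-1,0,0,0,0,0.5,0,0,0,0,0.5,0,0,0,0,0.5,0,0,-10,0,0.5,0,0,-25,0,0.5,0,0,-30,0,0.5,0,0,-30,0,0.5]}}

```text
time: 19.5
ee_pos: [0.5641, -0.2541, 0.2866]
orientation: [3.142, -0.001, -3.141]
wrist_force: [0.3, 0.1, 0.4]
gripper_width: 0.745
grasp_force: 0.0
```

{"fn": "send_rows", "kwargs": {"increments": [0,0,-20,0,0.5,25,0,0,0,0.5,30,0,0,0,0.5,30,0,0,0,0.5,30,0,0,0,0.5,0,0,0,0,0.5]}}

```text
time: 20.0
ee_pos: [0.444, -0.255, 0.3057]
orientation: [3.14, -0.002, 3.138]
wrist_force: [-0.5, -0.4, -0.6]
gripper_width: 0.746
grasp_force: 0.0
```

Run:
```python
from h import *
s=r.read_state(); print(s['ee_pos'],s['orientation'],s['gripper_width'])
a=r.read_camera("wrist")
b=r.read_camera("top")[120:312,200:456]
cv2.imwrite("pics/w6.png",np.hstack([cv2.resize(b,(400,300),interpolation=cv2.INTER_CUBIC),cv2.resize(a,(400,300))]))
```

```text
[ 0.44403246 -0.25503996  0.30570376] [ 3.13975195e+00 -2.41573007e-03  3.13775433e+00] 0.7456540093033788
```

View pics/w6.png

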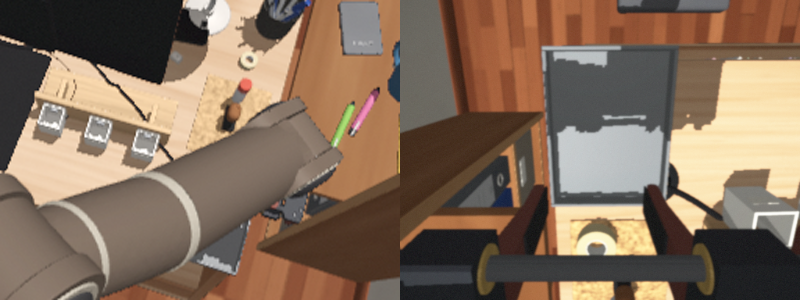

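The tape lies on the mat beside the stamp, so all three objects are there. The tray is below. Now to bin2, with about −1.9° of twist to match the panel yaw.

{"fn": "send_rows", "kwargs": {"increments": [0,10,0,-1.9,0.5,0,25,0,0,0.5,0,30,0,0,0.5,0,30,0,0,0.5,0,30,0,0,0.5,0,30,0,0,0.5,-20,15,0,0,0.5,-30,0,0,0,0.5,-15,0,0,0,0.5,0,0,0,0,0.5]}}

```text
time: 20.93
ee_pos: [0.5127, -0.0795, 0.3053]
orientation: [-3.141, 0.003, -3.102]
wrist_force: [0.2, -0.3, 0.6]
gripper_width: 0.748
grasp_force: 0.0
```

{"fn": "send_rows", "kwargs": {"increments": [0,0,0,0,0.5,0,0,0,0,0.5]}}

```text
time: 21.1
ee_pos: [0.5085, -0.0818, 0.3048]
orientation: [-3.141, -0.001, -3.107]
wrist_force: [-0.1, -0.4, -1.1]
gripper_width: 0.751
grasp_force: 0.0
```

Run:
```python
from h import *
s=r.read_state(); print(s['ee_pos'],s['orientation'],s['gripper_width'])
a=r.read_camera("wrist")
cv2.imwrite("pics/w7.png",cv2.resize(a,(800,600),interpolation=cv2.INTER_CUBIC))
```

```text
[ 0.5084854  -0.08176711  0.30479002] [-3.14147737e+00 -1.36910593e-03 -3.10701202e+00] 0.7506798688400782
```

View pics/w7.png

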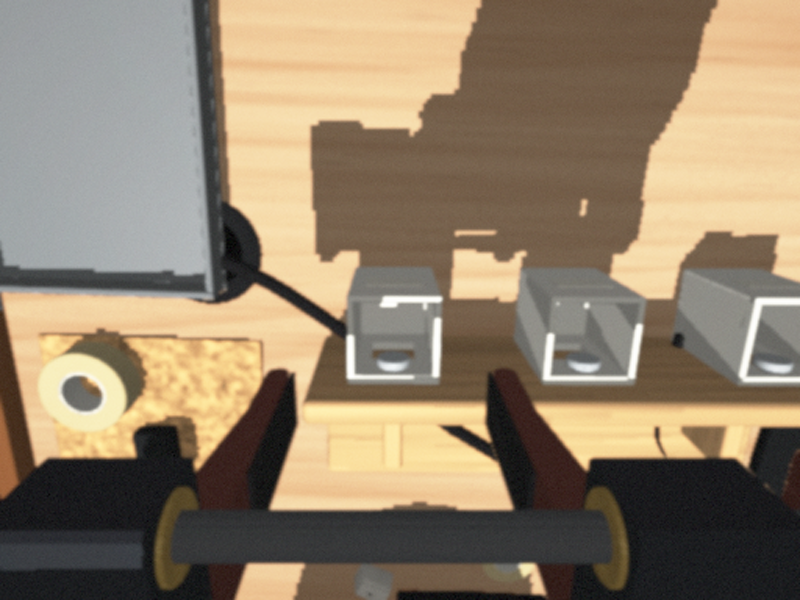

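Bin2's rim is at columns 347–440 with its back edge at row 382, centred between the fingertips (≈392). All bins' rear edges are level in the image, so the yaw matches.

Run:
```python
from h import *
np.set_printoptions(precision=4,suppress=True)
s=r.read_state();Rt=R.from_euler('xyz',s['orientation']).as_matrix()
for k,p in (("b2bl",(347,382)),("b2br",(440,382)),("b1bl",(543,382)),("b1br",(638,382)),("b0bl",(740,381))):
    P=plane("wrist",p,.068); print(k,P[:2],"tool mm",(Rt.T@(P-s['ee_pos']))*1e3)
```

```text
b2bl [ 0.5293 -0.1022] tool mm [-20.6446 -20.9583 236.8478]
b2br [ 0.5279 -0.0595] tool mm [-20.6876  21.7876 236.8522]
b1bl [ 0.5263 -0.0122] tool mm [-20.7353  69.1275 236.857 ]
b1br [0.5249 0.0314] tool mm [-20.7793 112.7885 236.8614]
b0bl [0.5228 0.0782] tool mm [-20.3213 159.5613 236.8668]
```

{"fn": "send_rows", "kwargs": {"increments": [4,0,20,0,0.5,0,0,30,0,0.5,0,0,25,0,0.5,0,0,15,0,0.5,0,0,7,0,0.5,0,0,0,0,-1,0,0,0,0,-1,0,0,0,0,-1,0,0,0,0,-1]}}

```text
time: 21.9
ee_pos: [0.5054, -0.0822, 0.2093]
orientation: [3.141, 0.002, -3.108]
wrist_force: [0.3, 1.6, 0.6]
gripper_width: 0.487
grasp_force: 0.6
```

{"fn": "send_rows", "kwargs": {"increments": [0,0,0,0,-1,0,0,0,0,-1,0,0,0,0,-1]}}

```text
time: 22.15
ee_pos: [0.5054, -0.0821, 0.209]
orientation: [3.141, 0.002, -3.108]
wrist_force: [-0.6, 0.7, 6.3]
gripper_width: 0.478
grasp_force: 30.0
```

{"fn": "send_rows", "kwargs": {"increments": [0,0,-5.5,0,-1,0,0,-5.5,0,-1,0,0,-5.5,0,-1,0,0,-5.5,0,-1,0,0,0,0,-1,0,0,0,0,-1]}}

```text
time: 22.65
ee_pos: [0.5051, -0.0822, 0.2306]
orientation: [3.142, 0.001, -3.108]
wrist_force: [-0.4, -0.3, -0.6]
gripper_width: 0.473
grasp_force: 30.0
```

Raised 21.6 mm. Now draw it off along tool +x.

{"fn": "send_rows", "kwargs": {"increments": [4,0,-0.4,0,-1,6,0,0,0,-1,6,0,0,0,-1,8,0,0,0,-1,8,0,0,0,-1,8,0,0,0,-1,0,0,0,0,-1]}}

```text
time: 23.23
ee_pos: [0.463, -0.0837, 0.2304]
orientation: [3.141, -0.002, -3.109]
wrist_force: [0.7, 0.6, -0.3]
gripper_width: 0.474
grasp_force: 30.0
```

{"fn": "send_rows", "kwargs": {"increments": [0,0,-20,0,-1,0,0,-20,0,-1,0,-15,0,0,-1,0,-30,0,0,-1,0,-30,0,0,-1,0,-30,0,0,-1,0,-25,0,0,-1,0,-15,0,0,-1,0,-6,0,0,-1,0,0,0,0,-1]}}

```text
time: 24.07
ee_pos: [0.4699, -0.2357, 0.2705]
orientation: [-3.141, 0.0, -3.11]
wrist_force: [-1.3, -0.2, -0.4]
gripper_width: 0.479
grasp_force: 30.0
```

{"fn": "send_rows", "kwargs": {"increments": [0,0,20,0,-1,0,0,20,0,-1,0,0,13,0,-1,0,0,6,0,-1,0,0,0,0,-1,0,0,0,0,-1]}}

```text
time: 24.57
ee_pos: [0.4704, -0.2337, 0.2117]
orientation: [3.141, -0.0, -3.107]
wrist_force: [-0.8, 0.2, -1.3]
gripper_width: 0.476
grasp_force: 30.0
```

Now lower the last 6 mm, release (opening ~62 mm) and rise.

{"fn": "send_rows", "kwargs": {"increments": [0,0,4,0,-1,0,0,2,0,-1,0,0,0,0,-1,0,0,0,0,0.35,0,0,0,0,0.35,0,0,0,0,0.35,0,0,-10,0,0.35,0,0,-25,0,0.35,0,0,-30,0,0.5,0,0,-35,0,0.5]}}

```text
time: 25.4
ee_pos: [0.4695, -0.2344, 0.3064]
orientation: [3.141, -0.003, -3.108]
wrist_force: [0.3, 0.7, -0.1]
gripper_width: 0.744
grasp_force: 0.0
```

Run:
```python
from h import *
s=r.read_state(); print(s['ee_pos'],s['orientation'],s['gripper_width'])
a=r.read_camera("wrist")
cv2.imwrite("pics/w8.png",a)
```

```text
[ 0.46947411 -0.23436918  0.30635686] [ 3.14118242e+00 -2.53293386e-03 -3.10837736e+00] 0.743955918704157
```

View pics/w8.png

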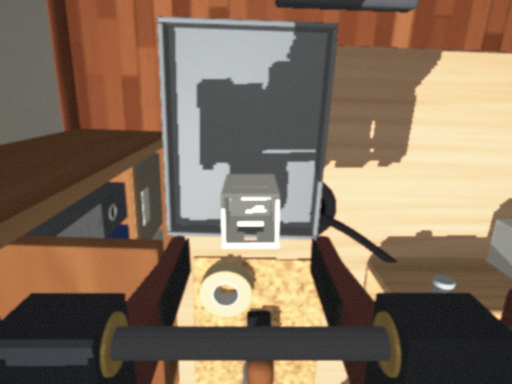

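Bin2 stands in the tray. Next is bin1.

{"fn": "send_rows", "kwargs": {"increments": [0,15,0,0,0.5,0,30,0,0,0.5,0,35,0,0,0.5,0,35,0,0,0.5,0,35,0,0,0.5,0,35,0,0,0.5,-10,30,0,0,0.5,-20,20,0,0,0.5,-10,7,0,0,0.5,0,0,0,0,0.5]}}

```text
time: 26.28
ee_pos: [0.5037, 0.0109, 0.3061]
orientation: [3.141, 0.002, -3.104]
wrist_force: [0.0, -1.1, 0.8]
gripper_width: 0.748
grasp_force: 0.0
```

{"fn": "send_rows", "kwargs": {"increments": [0,0,0,0,0.5,0,0,0,0,0.5]}}

```text
time: 26.45
ee_pos: [0.5013, 0.0071, 0.3056]
orientation: [-3.141, -0.001, -3.11]
wrist_force: [0.7, 0.7, 0.5]
gripper_width: 0.752
grasp_force: 0.0
```

Run:
```python
from h import *
s=r.read_state(); print(s['ee_pos'],s['orientation'],s['gripper_width'])
a=r.read_camera("wrist")
cv2.imwrite("pics/w9.png",cv2.resize(a,(800,600),interpolation=cv2.INTER_CUBIC))
Rt=R.from_euler('xyz',s['orientation']).as_matrix()
for d in(-21,21): print(proj("wrist",s['ee_pos']+Rt@np.array([-25,d,s['ee_pos'][2]*1e3-68])/1e3,st=s))
```

```text
[0.5013388  0.00713369 0.30555132] [-3.14089970e+00 -7.01533312e-04 -3.10989151e+00] 0.752264944397449
[347.28401576 389.87025042]
[437.90308526 389.79215115]
```

View pics/w9.png

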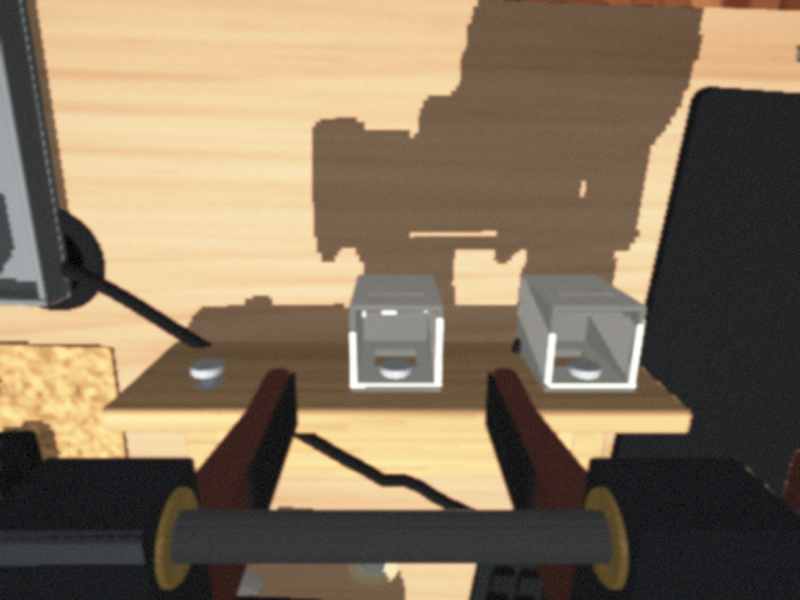

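Bin1's rim is at columns 349–442 against 347–438 expected, so I shift +1.3 mm and go down.

{"fn": "send_rows", "kwargs": {"increments": [0,1.3,20,0,0.5,0,0,30,0,0.5,0,0,25,0,0.5,0,0,15,0,0.5,0,0,7,0,0.5,0,0,0,0,-1,0,0,0,0,-1,0,0,0,0,-1,0,0,0,0,-1]}}

```text
time: 27.25
ee_pos: [0.5023, 0.0099, 0.2097]
orientation: [3.141, 0.002, -3.108]
wrist_force: [-0.6, -0.3, -0.4]
gripper_width: 0.487
grasp_force: 0.2
```

{"fn": "send_rows", "kwargs": {"increments": [0,0,0,0,-1,0,0,0,0,-1,0,0,0,0,-1]}}

```text
time: 27.5
ee_pos: [0.5023, 0.01, 0.2093]
orientation: [3.141, 0.002, -3.108]
wrist_force: [-0.3, -1.7, 6.5]
gripper_width: 0.476
grasp_force: 30.0
```

{"fn": "send_rows", "kwargs": {"increments": [0,0,-5.5,0,-1,0,0,-5.5,0,-1,0,0,-5.5,0,-1,0,0,-5.5,0,-1,0,0,0,0,-1,0,0,0,0,-1]}}

```text
time: 28.0
ee_pos: [0.502, 0.0102, 0.231]
orientation: [3.141, 0.001, -3.108]
wrist_force: [-0.5, -0.1, -1.1]
gripper_width: 0.476
grasp_force: 30.0
```

{"fn": "send_rows", "kwargs": {"increments": [4,0,-0.4,0,-1,6,0,0,0,-1,6,0,0,0,-1,8,0,0,0,-1,8,0,0,0,-1,8,0,0,0,-1,0,0,0,0,-1]}}

```text
time: 28.58
ee_pos: [0.46, 0.0086, 0.2308]
orientation: [3.141, -0.002, -3.108]
wrist_force: [0.2, 0.2, -0.8]
gripper_width: 0.479
grasp_force: 30.0
```

{"fn": "send_rows", "kwargs": {"increments": [0,0,-20,0,-1,0,0,-25,0,-1,14,-15,-10,0,-1,20,-30,0,0,-1,20,-35,0,0,-1,0,-35,0,0,-1,0,-35,0,0,-1,0,-35,0,0,-1,0,-30,0,0,-1,0,-20,0,0,-1]}}

```text
time: 29.42
ee_pos: [0.4155, -0.231, 0.2863]
orientation: [-3.14, 0.001, -3.11]
wrist_force: [0.0, 0.7, -0.2]
gripper_width: 0.482
grasp_force: 30.0
```

{"fn": "send_rows", "kwargs": {"increments": [0,-6,0,0,-1,0,0,0,0,-1,0,0,0,0,-1]}}

```text
time: 29.67
ee_pos: [0.416, -0.2333, 0.2857]
orientation: [3.141, -0.001, -3.108]
wrist_force: [0.2, 0.8, 0.1]
gripper_width: 0.482
grasp_force: 30.0
```

{"fn": "send_rows", "kwargs": {"increments": [0,0,20,0,-1,0,0,25,0,-1,0,0,20,0,-1,0,0,9,0,-1,0,0,4,0,-1,0,0,2,0,-1,0,0,0,0,-1,0,0,0,0,-1]}}

```text
time: 30.33
ee_pos: [0.4166, -0.2338, 0.2068]
orientation: [-3.141, 0.001, -3.107]
wrist_force: [0.4, 0.4, -0.1]
gripper_width: 0.477
grasp_force: 30.0
```

{"fn": "send_rows", "kwargs": {"increments": [0,0,0,0,0.35,0,0,0,0,0.35,0,0,0,0,0.35,0,0,-10,0,0.35,0,0,-25,0,0.35,0,0,-30,0,0.5,0,0,-35,0,0.5,0,0,0,0,0.5]}}

```text
time: 31.0
ee_pos: [0.4171, -0.2356, 0.3116]
orientation: [-3.139, 0.007, -3.109]
wrist_force: [1.4, -0.7, -0.2]
gripper_width: 0.749
grasp_force: 0.0
```

{"fn": "send_rows", "kwargs": {"increments": [0,15,0,0,0.5,0,30,0,0,0.5,0,35,0,0,0.5,-5,35,0,0,0.5,-15,35,0,0,0.5,-15,35,0,0,0.5,-15,35,0,0,0.5,-15,35,0,0,0.5,-15,35,0,0,0.5,-10,25,0,0,0.5]}}

```text
time: 31.83
ee_pos: [0.4961, 0.0873, 0.3066]
orientation: [3.141, 0.001, -3.106]
wrist_force: [1.1, -0.1, 0.0]
gripper_width: 0.755
grasp_force: 0.0
```

{"fn": "send_rows", "kwargs": {"increments": [-4,16.5,0,0,0.5,0,0,0,0,0.5,0,0,0,0,0.5,0,0,0,0,0.5]}}

```text
time: 32.17
ee_pos: [0.4985, 0.0994, 0.3062]
orientation: [-3.141, -0.0, -3.109]
wrist_force: [-0.5, -1.1, 0.3]
gripper_width: 0.753
grasp_force: 0.0
```

Run:
```python
from h import *
s=r.read_state(); print(s['ee_pos'],s['orientation'],s['gripper_width'])
a=r.read_camera("wrist")
cv2.imwrite("pics/w10.png",cv2.resize(a,(800,600),interpolation=cv2.INTER_CUBIC))
Rt=R.from_euler('xyz',s['orientation']).as_matrix()
for d in(-21,21): print(proj("wrist",s['ee_pos']+Rt@np.array([-25,d,s['ee_pos'][2]*1e3-68])/1e3,st=s))
```

```text
[0.49851478 0.099385   0.30616862] [-3.14101315e+00 -2.02036480e-04 -3.10877919e+00] 0.7528628097172414
[347.39179941 389.26741131]
[437.7895555 389.1894725]
```

View pics/w10.png

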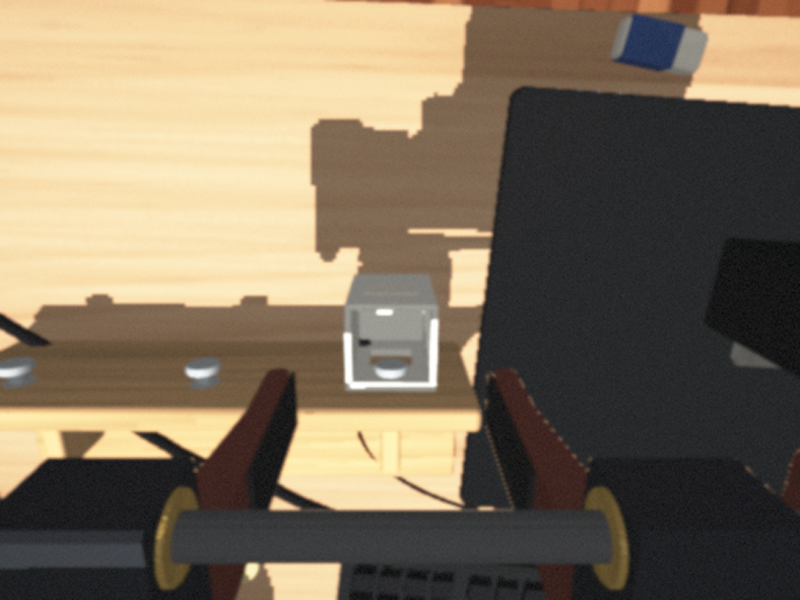

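Bin0's rim is at columns 344–437 (centre −1 mm), so I shift −1 mm, go down and grip.

{"fn": "send_rows", "kwargs": {"increments": [0,-1,20,0,0.5,0,0,30,0,0.5,0,0,25,0,0.5,0,0,15,0,0.5,0,0,7,0,0.5,0,0,0,0,-1,0,0,0,0,-1,0,0,0,0,-1,0,0,0,0,-1]}}

```text
time: 32.97
ee_pos: [0.4994, 0.0994, 0.2101]
orientation: [3.141, 0.002, -3.108]
wrist_force: [-0.7, -2.5, 0.0]
gripper_width: 0.486
grasp_force: 0.9
```

{"fn": "send_rows", "kwargs": {"increments": [0,0,0,0,-1,0,0,0,0,-1,0,0,0,0,-1]}}

```text
time: 33.22
ee_pos: [0.4993, 0.0996, 0.2098]
orientation: [3.141, 0.002, -3.108]
wrist_force: [0.4, -1.0, 6.2]
gripper_width: 0.475
grasp_force: 30.0
```

{"fn": "send_rows", "kwargs": {"increments": [0,0,-5.5,0,-1,0,0,-5.5,0,-1,0,0,-5.5,0,-1,0,0,-5.5,0,-1,0,0,0,0,-1,0,0,0,0,-1]}}

```text
time: 33.72
ee_pos: [0.4989, 0.0997, 0.2314]
orientation: [3.141, 0.001, -3.108]
wrist_force: [0.1, 0.1, -0.2]
gripper_width: 0.478
grasp_force: 30.0
```

{"fn": "send_rows", "kwargs": {"increments": [4,0,-0.4,0,-1,6,0,0,0,-1,6,0,0,0,-1,8,0,0,0,-1,8,0,0,0,-1,8,0,0,0,-1,0,0,0,0,-1]}}

```text
time: 34.3
ee_pos: [0.4569, 0.098, 0.2311]
orientation: [3.142, -0.002, -3.108]
wrist_force: [-0.3, 0.8, -1.3]
gripper_width: 0.477
grasp_force: 30.0
```

{"fn": "send_rows", "kwargs": {"increments": [0,0,-20,0,-1,0,0,-25,0,-1,13,-15,-10,0,-1,15,-30,0,0,-1,15,-35,0,0,-1,15,-35,0,0,-1,15,-35,0,0,-1,15,-35,0,0,-1,15,-35,0,0,-1,0,-35,0,0,-1]}}

```text
time: 35.13
ee_pos: [0.3616, -0.1615, 0.2864]
orientation: [3.14, -0.001, -3.108]
wrist_force: [0.8, -0.0, -2.0]
gripper_width: 0.475
grasp_force: 30.0
```

{"fn": "send_rows", "kwargs": {"increments": [0,-30,0,0,-1,0,-25,0,0,-1,0,-15,0,0,-1,0,-4,0,0,-1,0,0,0,0,-1,0,0,0,0,-1]}}

```text
time: 35.63
ee_pos: [0.3669, -0.2334, 0.2861]
orientation: [3.141, -0.001, -3.108]
wrist_force: [-0.1, 0.6, -0.1]
gripper_width: 0.476
grasp_force: 30.0
```

{"fn": "send_rows", "kwargs": {"increments": [2,0,20,0,-1,0,0,25,0,-1,0,0,20,0,-1,0,0,9,0,-1,0,0,4,0,-1,0,0,2,0,-1,0,0,0,0,-1,0,0,0,0,-1]}}

```text
time: 36.3
ee_pos: [0.3655, -0.2341, 0.2071]
orientation: [-3.141, 0.001, -3.107]
wrist_force: [0.9, 1.2, -0.2]
gripper_width: 0.478
grasp_force: 30.0
```

{"fn": "send_rows", "kwargs": {"increments": [0,0,0,0,0.35,0,0,0,0,0.35,0,0,0,0,0.35,0,0,-10,0,0.35,0,0,-25,0,0.35,0,0,-30,0,0.5,0,0,-35,0,0.5,0,0,-20,0,0.5]}}

```text
time: 36.97
ee_pos: [0.3649, -0.2351, 0.3296]
orientation: [-3.14, 0.002, -3.109]
wrist_force: [0.4, 0.8, 0.3]
gripper_width: 0.745
grasp_force: 0.0
```

{"fn": "send_rows", "kwargs": {"increments": [0,25,0,0,0.5,0,35,0,0,0.5,0,35,0,0,0.5,0,35,0,0,0.5,0,35,0,0,0.5,0,35,0,0,0.5,0,35,0,0,0.5,0,25,0,0,0.5,0,0,0,0,0.5,0,0,0,0,0.5]}}

```text
time: 37.8
ee_pos: [0.3562, 0.0262, 0.3269]
orientation: [3.142, 0.001, -3.105]
wrist_force: [-0.0, -1.2, -1.0]
gripper_width: 0.75
grasp_force: 0.0
```

Run:
```python
from h import *
b=r.read_camera("top")[100:340,160:480];c=r.read_camera("scene")[130:370,120:440]
cv2.imwrite("pics/f.png",np.hstack([cv2.resize(b,(400,300)),cv2.resize(c,(400,300))]))
```

```text
(no output)
```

View pics/f.png

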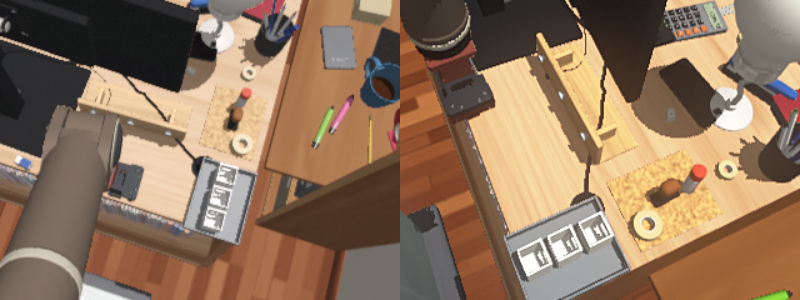

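Bins are in the tray and all three things are on the mat. I'll check the tape's margin on the mat numerically and then hand in.

Run:
```python
from h import *
print(plane("scene",((648-400)*.8+120,225*.8+130),.015,1),plane("top",(242*.8+160,145*.8+100),.015,1))
```

```text
[ 0.56416917 -0.25681561  0.015     ] [ 0.56271777 -0.25384556  0.015     ]
```

```bash
python3 -c "
from rig import r
print(r.sign_off())"
```

```text
the job is handed in; nothing more can be done
None
```

The job is done and handed in: the glue stick, stamp and tape roll are on the cork mat, then all three bins came off their studs and stand in the grey tray, with the eraser and sharpener never touched.

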